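# Hold the belt pulley on the shaft flat

### The arm

A 6-joint arm with a two-finger parallel gripper is mounted at the origin on the work surface. World frame = base frame: x ahead of the robot, y to its left, z up, the work surface at z = 0. Lengths are in m, angles in rad, forces in N, time in s.
With the tool pointing down it reaches from about 0.3 to 0.85 m from the base axis. Payload 4.2 kg.
Tool frame: the origin (TCP) lies at the very end of the fingers, on their centre line; the grasp point (between the pads) lies 19 mm behind it (env.pinch_z is the distance from the TCP to the grasp point, in m); z points along the fingers, y is the direction in which the jaws open and shut (so a half turn about z gives the same grasp; the last joint's range is limited). The gripper opens to 91 mm and grips with 3 to 60 N. Pads are 32 mm wide; open, the fingers measure 118 mm over their backs; the gripper's body (76 mm by 178 mm) begins 60 mm behind the grasp point.
Start: joints at [1.324, 0.32, 1.565, -0, 1.257, -0.02], TCP at [0.129, 0.56, 0.214] pointing down, gripper open.
Joint ranges: [-3.11, 3.11], [-0.84, 2.01], [0.21, 2.61], [-1.34, 4.49], [0.05, 2.63], [-2.56, 2.56]. Speed limits (rad/s): [2.57, 2.57, 3.14, 3.14, 3.14, 3.14].

### API

Orientations are given as a unit quaternion [x, y, z, w].
In Python, from workcell import env gives the robot as it stands. The module is installed in compiled form; this text tells all that it offers.
- The arm moves only by the tool send_rows, never from a script. Its argument "commands" is a list of rows, each an object of numbers: "tx", "ty", "tz": the shift along the tool's x, y, z in m; "twist": the turn about the tool's z in rad. A call has 1 to 20 rows; each row is the pose to reach, as a shift and turn from the pose measured when the call began, along the tool's axes at that moment; what a row does not reach only later rows make up. A row lasts 1/12 s, in which the tool goes at most 41.7 mm and 7.16 degrees, less where a joint would pass 70% of its speed; a pose out of reach is approached as far as the arm can. A call with a gripper value outside its range is refused whole. "grip" is the opening, from 0 (shut) to 1 (fully open), set as the call begins (left out, the last holds). The fingers move at their own pace and stop on an object; "newtons" is the grip in N (left out, the last holds). Time passes only in rows, so rows that repeat a pose let the fingers close. It gives the time, the measured TCP pose, the force and the opening at its end, in the units of the state.
- env.get_state(): the state, without advancing time (a new reading comes with each control period).
- env.get_image(name): name is "scene" or "top"; returns a dict with "image" (400x640x3 uint8, red, green, blue), "z_map" (400x640 float32, m along the optical axis (not along the pixel's ray), 0 where there is no reading), "vfov" (degrees; the focal length in pixels is half the picture's height over the tangent of half this angle, whatever the lens; pixels are square), "cx", "cy" (the principal point, pixels), "dist" ([k1, k2, p1, p2, k3] as OpenCV has them; the pictures are not rectified), "cam_to_world" (4x4, takes a point from camera to world coordinates). Camera axes: x right, y up, looking along -z (the intrinsics and any distortion apply to the point x, -y, -z); pixel columns grow to the right and rows downward; lengths in m; the calibration is good to about 2 mm. A picture is of the moment at which its call begins.
- env.job_done(): hands the job in, once; it reports no verdict.
The state is a dict: "clock": time; "qpos": joint angles; "dq": joint speeds; "joint_torque": joint torques, N m; "tool_pos": TCP position; "eef_rot": TCP orientation; "wrist_force": force on the tool from outside, world axes, zero at the start; "torque": the same for the moment, N m; "grip_width": opening from 0.0 (shut) to 1.0 (fully open).
Only numpy, scipy, OpenCV 4.12 (cv2) and the standard library are available. Lean on these libraries where they do the work, as an engineer would, in place of code of your own. Each camera call takes 0.05 s, during which the arm holds its last target. There are 200 camera calls.

### The job

The feed drive's belt pulley is loose on its upright shaft and has to be held in place for tightening. First turn the motor controller's speed knob fully anticlockwise to its stop, before touching the shaft; then pinch the bare shaft above the pulley across its flat and turn the shaft until the flat squarely faces the yellow mark on the gearbox. Finally grip the pulley, turn its brass set screw to face that flat and the mark, raise the pulley along the shaft until its top is flush with the shaft's end, and finish while still holding it level there, leaving the other things on the bench where they are.

Things in the scene. Friction and masses are not known exactly. Their poses are not given: they have to be found in the camera images.
- drive: feed drive, fixed: base plate 170 x 110 mm, aluminium gearbox 100 x 85 mm (centred on the origin), top at 45 mm, a round steel boss of 36 mm diameter on it up to 70 mm, and a small motor towards -x. Origin on the shaft's axis, on the table. +x points from the shaft to the yellow mark on the gearbox's top and end face
- shaft (a joint): angle of the drive's upright steel D-shaft, rad, positive anticlockwise from above; 0 when the flat faces the yellow mark (drive's +x). Starts between 0.5 and 1.4. Stays where it is left; turning it takes about 0.1 N m
- shaft_end (a point): centre (on the axis) of the shaft's top end, 126 mm above the table. The shaft is 16 mm in diameter with one flat along its whole length, 4.5 mm from the axis, painted blue (a blue tick on the end face points to it), so it measures 12.5 mm across the flat and 16 mm elsewhere. It turns with the shaft: its +x is the outward normal of the flat. 34 mm of bare shaft stand above the pulley at the start
- pulley_center (a point): centre (half-way up) of the loose belt pulley: aluminium drum 44 mm in diameter, 22 mm high, 18 mm bore, about 0.12 kg, standing on the boss round the shaft. +z up; +x points to the set screw. Free to turn and slide on the shaft
- pulley_screw (a point): outer end of the pulley's brass set screw (8 mm thick), which stands 4 mm proud of the drum at half height, 26 mm from the axis; a red stripe on the pulley's top points to it
- speed (a joint): speed knob on top of the blue motor controller (box 110 x 140 x 64 mm): rad, 0 at the anticlockwise end stop (off), grows clockwise from above; starts between 0.7 and 1.4. Turning it takes about 0.03 N m
- speed_grip (a point): on the knob's axis, 101 mm above the table, at the height to grip its black bar (42 mm long, 14 mm thick, from 7 mm above this point to 23 mm below it). It turns with the knob: the bar lies along its x
- screwdriver: loose green screwdriver, 170 mm, a bystander; origin under its middle
- tray: loose orange screw tray 90 x 120 x 22 mm, a bystander; origin under its middle
- cleaner: loose white bottle 48 mm in diameter, 130 mm high, a bystander; origin under its middle
- spare: loose dark steel ring 40 mm in diameter, 14 mm high, a bystander; origin under its middle
- wrench: loose small wrench 120 mm long, a bystander; origin under its middle
Things that resemble listed ones, but are neither listed nor needed, are in the scene too. What is shaped like the drive but green is not meant.

How it is judged:
On the way, in this order (a step that is already met when the one before it is completed fails the run):
1. the speed knob is at its anticlockwise stop (value of joint speed below 0.08 rad), for 0.2 s.
2. the fingers pinch the shaft and its flat faces the yellow mark (within 0.2 rad) (value of joint shaft between -0.2 and 0.2 rad and contact force between the fingers and shaft above 2 N), for 0.2 s.
At the end, for the whole second after the job is handed in: Fingers hold the pulley still (over 2 N) round the shaft, level within 0.15 rad, its top within 4.5 mm of the shaft's end; set screw facing the flat within 7 mm sideways, flat facing the yellow mark within 0.28 rad, speed knob within 0.12 rad of its stop (value of joint speed below 0.12 rad and value of joint shaft between -0.28 and 0.28 rad and x of pulley_screw in the frame of shaft_end above 0.02 m and y of pulley_screw in the frame of shaft_end between -0.007 and 0.007 m and z of pulley_center in the frame of shaft_end between -0.0155 and -0.0065 m and horizontal distance between pulley_center and shaft_end below 0.004 m and angle between pulley_center's own z axis and vertical below 0.15 rad and contact force between the fingers and pulley above 2 N and linear speed of pulley below 0.02 m/s); the arm keeps its last pose, push and grip.
It fails at once if the fingers push on the shaft while the speed knob is still on (value of joint speed above 0.12 rad and contact force between the fingers and shaft above 2 N).
It fails at once if the pulley is taken off the shaft (horizontal distance between pulley_center and shaft_end above 0.012 m).
It fails at once if a bystander is moved more than 40 mm (distance of any of screwdriver, tray, cleaner, spare, wrench from where it was at the start of the episode above 0.04 m).
It also fails if it takes over 51 s, if anything falls off the work surface, if the arm or the gripper's body presses on something with over 40 N, if the wrist force passes 120 N, or if a joint passes its speed limit or range.

## Working session

There is one attempt and no reset: what is moved stays moved. The work goes in short steps, Python scripts to look and compute and a tool call to move; the robot and the scene stay as the last step left them, time stands still between calls to the robot, and variables do not carry over. Pictures are saved under pics/ and viewed, about 8 in all and at most 12, crops included, and the job is handed in when it is done.

Besides the shell and the picture viewer there is one more tool, called after "Emit:" as name(argument=value, ...), one argument or row to a line, values as JSON. send_rows: Moves the arm, as the interface text tells. Its arguments: {"type":"object","properties":{"commands":{"type":"array"},"grip":{"type":"number"},"newtons":{"type":"number"}},"required":["commands"]}

```bash
mkdir -p pics; cat > h.py <<'E'
import numpy as np, cv2
from workcell import env
def cam(n):
    d=env.get_image(n); h=d["image"].shape[0]
    f=h/2/np.tan(np.radians(d["vfov"])/2)
    d["K"]=np.array([[f,0,d["cx"]],[0,f,d["cy"]],[0,0,1.]]); d["D"]=np.array(d["dist"],float); d["T"]=np.array(d["cam_to_world"]); return d
def rays(d,uv):
    p=cv2.undistortPoints(np.array(uv,float).reshape(-1,1,2),d["K"],d["D"]).reshape(-1,2)
    return np.c_[p[:,0],-p[:,1],-np.ones(len(p))]
def pts(d,uv):
    uv=np.array(uv); z=d["z_map"][uv[:,1].astype(int),uv[:,0].astype(int)]
    return (rays(d,uv)*z[:,None])@d["T"][:3,:3].T+d["T"][:3,3]
def atz(d,uv,h):
    r=rays(d,uv)@d["T"][:3,:3].T; o=d["T"][:3,3]
    return o+r*((h-o[2])/r[:,2])[:,None]
def proj(d,P):
    P=(np.array(P,float).reshape(-1,3)-d["T"][:3,3])@d["T"][:3,:3]
    return cv2.projectPoints(P*[1,-1,-1],np.zeros(3),np.zeros(3),d["K"],d["D"])[0].reshape(-1,2)
def save(d,n,crop=None,s=1):
    im=d["image"][:,:,::-1]
    if crop: x,y,w,h=crop; im=im[y:y+h,x:x+w]
    cv2.imwrite("pics/"+n,cv2.resize(im,None,fx=s,fy=s,interpolation=cv2.INTER_CUBIC))
E
python3 - <<'E'
from h import *
import pickle
for n in("scene","top"):
    d=cam(n); save(d,n+"0.png",s=1.25); pickle.dump(d,open(n+".pkl","wb")); print(n,d["T"].round(3).tolist(),d["vfov"],d["dist"],d["cx"],d["cy"])
print(env.get_state())
E
```

```text
scene [[0.692, -0.563, 0.451, 0.959], [0.721, 0.527, -0.449, -0.546], [0.015, 0.636, 0.772, 1.027], [0.0, 0.0, 0.0, 1.0]] 50.9919252591074 [0.00568202 0.         0.         0.         0.        ] 315.7344598688529 205.78264216189805
top [[-0.011, 0.997, -0.072, 0.31], [-1.0, -0.011, 0.002, -0.027], [0.001, 0.072, 0.997, 1.283], [0.0, 0.0, 0.0, 1.0]] 57.68259877586968 [-0.05543438  0.          0.          0.          0.        ] 322.3469772075924 198.02907966239286
{'clock': 0.1, 'qpos': array([ 1.32397998e+00,  3.20238167e-01,  1.56554994e+00, -4.07442530e-05,
        1.25739426e+00, -1.99896092e-02]), 'dq': array([ 0.00120249, -0.00199034, -0.00422712, -0.00020932, -0.00204964,
       -0.0015839 ]), 'joint_torque': array([-2.12136952e-04, -4.13330519e+01, -2.32508880e+01,  7.28525757e-02,
        4.23143548e-02, -3.83867155e-05]), 'tool_pos': array([0.12920635, 0.55983491, 0.21320125]), 'eef_rot': array([ 1.13164101e-01,  9.93575993e-01, -7.90371831e-04, -8.65194155e-05]), 'wrist_force': array([-0.73649995, -0.54748588,  0.71099739]), 'torque': array([-0.0009814 ,  0.01973864, -0.01237175]), 'grip_width': 1.003125051779449}
```

View pics/scene0.png

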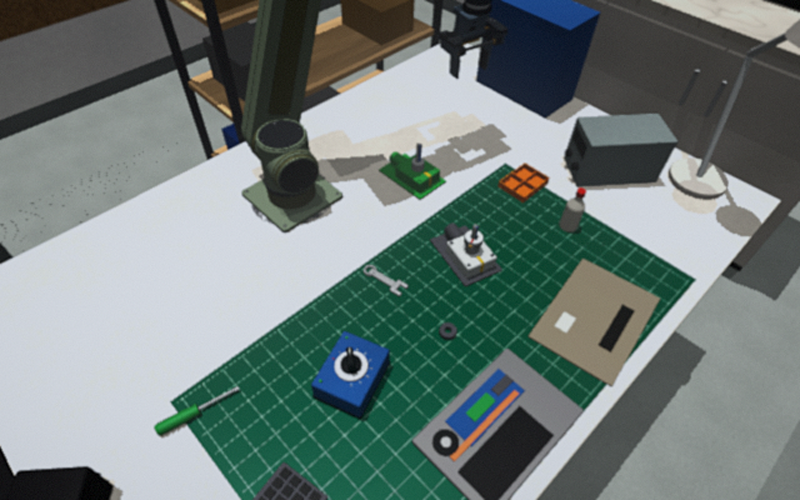

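View pics/top0.png

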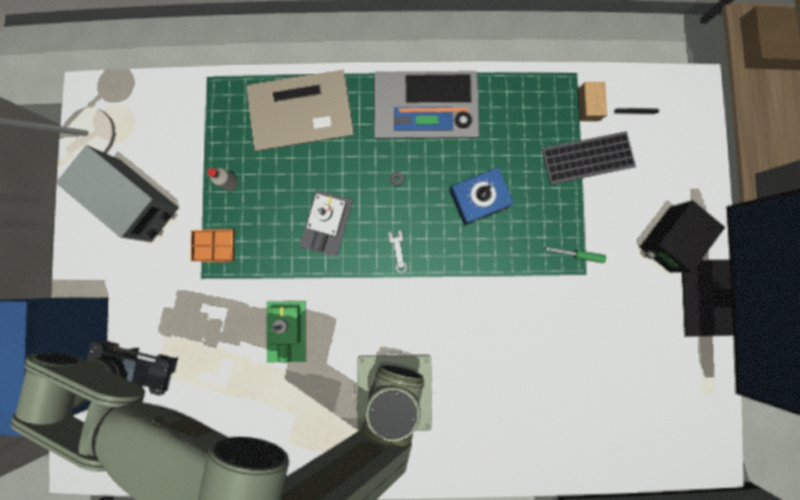

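The drive stands at about (325,212) in the top view and (473,245) in the scene view. The blue controller's knob is at (484,193) top and (350,362) scene. The green drive at (285,330) is the decoy. I'll zoom in on both targets.

```bash
cat > mont.py <<'E'
from h import *
def mont(items,name,W=390,H=290):
    o=[]
    for d,(x,y,w,h) in items:
        o.append(cv2.resize(d["image"][y:y+h,x:x+w,::-1],(W,H),interpolation=cv2.INTER_CUBIC))
    cv2.imwrite("pics/"+name,np.vstack([np.hstack(o[i:i+2]) for i in range(0,len(o),2)]))
E
python3 - <<'E'
from mont import *
import pickle
s=pickle.load(open("scene.pkl","rb"));t=pickle.load(open("top.pkl","rb"))
mont([(t,(232,145,65,50)),(t,(355,130,65,50)),(s,(340,170,78,58)),(s,(245,262,78,58))],"m1.png")
r=lambda a:np.round(a,4).tolist()
print("top shaft",r(pts(t,[[260,170],[259,168],[261,171]])));print("knob",r(pts(t,[[387,154]])),r(pts(s,[[281,288],[280,283]])))
E
```

```text
top shaft [[0.4903, 0.1761, 0.0937], [0.4936, 0.1757, 0.1155], [0.4872, 0.1731, 0.0918]]
knob [[0.5367, -0.2427, 0.108]] [[0.5512, -0.2521, 0.1055], [0.5403, -0.2459, 0.1083]]
```

View pics/m1.png

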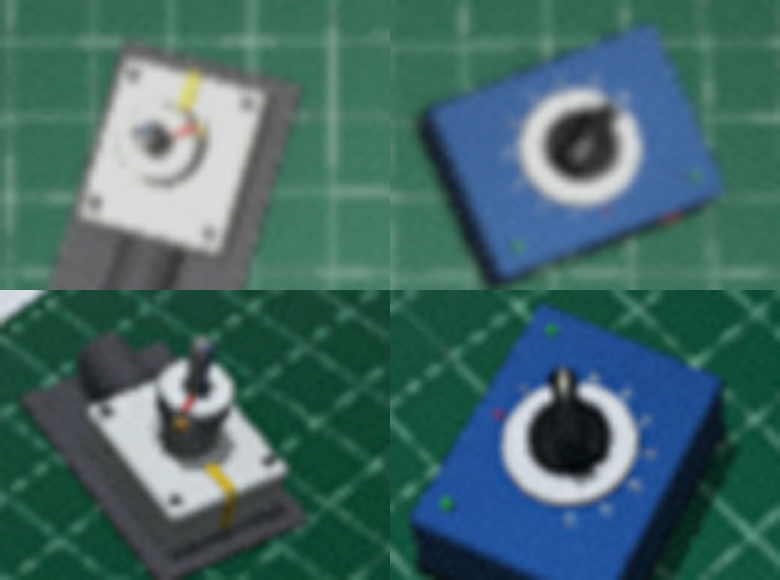

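Zoomed: the yellow mark is at crop (190,90) top-left, i.e. up-right of the shaft. The red stripe points right and slightly up at (185,130), and the blue tick up-left at (148,130). The knob bar lies along about (565,165)→(608,118), with its white line towards the upper right. Next I'll take the numbers.

```bash
python3 - <<'E'
from h import *
import pickle
def cloud(d):
    v,u=np.mgrid[0:400,0:640]; uv=np.c_[u.ravel(),v.ravel()]
    return uv,pts(d,uv),d["image"].reshape(-1,3).astype(int)
for n in("top","scene"):
    d=pickle.load(open(n+".pkl","rb")); uv,P,C=cloud(d); ok=d["z_map"].ravel()>0
    near=lambda c,r: ok&(np.hypot(P[:,0]-c[0],P[:,1]-c[1])<r)
    print("==",n)
    N=near((.49,.175),.09)
    for lo,hi in((.04,.05),(.088,.096),(.12,.132),(.105,.132)):
        m=N&(P[:,2]>lo)&(P[:,2]<hi); p=P[m]; 
        if m.sum()<3: print(lo,m.sum());continue
        R=cv2.minAreaRect(p[:,:2].astype(np.float32)*1000); print(lo,m.sum(),p.mean(0).round(4),R)
    r,g,b=C.T
    for nm,m in(("yellow",(r>140)&(g>110)&(b<90)),("red",(r>130)&(r-g>60)&(r-b>50)),("blue",(b-r>25)&(b-g>5))):
        m=m&N; print(nm,[(*a,*q) for a,q in zip(uv[m].tolist(),P[m].round(3).tolist())][:14])
    N=near((.54,-.245),.04); m=N&(P[:,2]>.095)&(P[:,2]<.12); p=P[m]
    print("knob",m.sum(),p.mean(0).round(4),cv2.minAreaRect(p[:,:2].astype(np.float32)*1000))
    w=near((.54,-.245),.05)&(C.min(1)>150)&(P[:,2]<.085); p=P[w];print("dial",w.sum(),p.mean(0).round(4),cv2.minAreaRect(p[:,:2].astype(np.float32)*1000))
    box=near((.53,-.24),.12)&(abs(P[:,2]-.064)<.004);p=P[box];print("box",cv2.minAreaRect(p[:,:2].astype(np.float32)*1000))
    print("hi z top", [(q.round(3).tolist()) for q in P[near((.49,.175),.03)&(P[:,2]>.12)]][:8])
E
```

```text
== top
0.04 586 [0.4829 0.184  0.0445] ((473.68560791015625, 189.15478515625), (85.67292785644531, 139.27780151367188), 73.68138885498047)
0.088 99 [0.4916 0.183  0.0917] ((492.1187744140625, 184.14744567871094), (41.971187591552734, 41.766544342041016), 69.99066162109375)
0.12 19 [0.4915 0.1835 0.1253] ((491.5251159667969, 183.4680633544922), (11.284354209899902, 13.639227867126465), 15.378656387329102)
0.105 25 [0.4906 0.1828 0.1218] ((491.0709533691406, 182.70924377441406), (12.56252670288086, 14.861668586730957), 15.378653526306152)
yellow []
red []
blue []
knob 57 [ 0.5385 -0.247   0.1073] ((539.641845703125, -247.8152313232422), (13.8876953125, 41.43526077270508), 55.11952209472656)
dial 167 [ 0.5375 -0.2448  0.0703] ((539.5173950195312, -246.62925720214844), (65.35968780517578, 63.87498474121094), 48.36669158935547)
box ((539.2476196289062, -247.8622283935547), (109.85518646240234, 140.9003448486328), 21.28011703491211)
hi z top [[0.498, 0.18, 0.127], [0.496, 0.19, 0.125], [0.495, 0.187, 0.126], [0.496, 0.184, 0.124], [0.495, 0.18, 0.127], [0.496, 0.178, 0.124], [0.492, 0.19, 
[... 1016 characters left out ...]
, 181, 0.497, 0.182, 0.128), (382, 181, 0.497, 0.187, 0.124), (381, 182, 0.499, 0.18, 0.126), (382, 182, 0.495, 0.191, 0.116)]
knob 94 [ 0.5443 -0.2503  0.1062] ((541.3507690429688, -248.48719787597656), (13.614551544189453, 42.41612243652344), 55.350502014160156)
dial 233 [ 0.5459 -0.2519  0.0695] ((543.1867065429688, -248.99888610839844), (63.363189697265625, 62.25756072998047), 50.76909637451172)
box ((542.0775756835938, -248.977783203125), (109.47178649902344, 139.8361053466797), 21.4090518951416)
hi z top [[0.487, 0.185, 0.126], [0.488, 0.189, 0.125], [0.487, 0.181, 0.125], [0.489, 0.183, 0.126], [0.492, 0.184, 0.127], [0.493, 0.187, 0.126], [0.494, 0.191, 0.123], [0.491, 0.176, 0.128]]
```

```bash
cat > go.py <<'E'
import sys
from h import *
from scipy.spatial.transform import Rotation as R
s=env.get_state(); r=R.from_quat(s["eef_rot"]); M=r.as_matrix()
phi=np.degrees(np.arctan2(M[1,1],M[0,1]))
print("t",round(s["clock"],2),"tcp",s["tool_pos"].round(4),"phi",phi.round(2),"tilt",np.degrees(np.arccos(-M[2,2])).round(2),"q",s["qpos"].round(3),"F",s["wrist_force"].round(1),"Tq",s["torque"].round(3),"mm",round(s["grip_width"]*91,1))
if len(sys.argv)>1:
    x,y,z,p=map(float,sys.argv[1:5]); d=M.T@(np.array([x,y,z])-s["tool_pos"])
    print("t",d.round(4),"twist",np.radians((phi-p+180)%360-180).round(4))
E
python3 go.py .54 -.248 .20 -24; python3 go.py .54 -.248 .20 -125
```

```text
t 0.1 tcp [0.1292 0.5598 0.2132] phi 77.0 tilt 0.09 q [ 1.324  0.32   1.566 -0.     1.257 -0.02 ] F [-0.7 -0.5  0.7] Tq [-0.001  0.02  -0.012] mm 91.3
t [-0.5819 -0.6947  0.0143] twist 1.7629
t 0.1 tcp [0.1292 0.5598 0.2132] phi 77.0 tilt 0.09 q [ 1.324  0.32   1.566 -0.     1.257 -0.02 ] F [-0.7 -0.5  0.7] Tq [-0.001  0.02  -0.012] mm 91.3
t [-0.5819 -0.6947  0.0143] twist -2.7575
```

Emit:
send_rows(
  commands=[
    {"tx":-0.582,"ty":-0.695,"tz":0.014,"twist":1.763},
    {"tx":-0.582,"ty":-0.695,"tz":0.014,"twist":1.763},
    {"tx":-0.582,"ty":-0.695,"tz":0.014,"twist":1.763},
    {"tx":-0.582,"ty":-0.695,"tz":0.014,"twist":1.763},
    {"tx":-0.582,"ty":-0.695,"tz":0.014,"twist":1.763},
    {"tx":-0.582,"ty":-0.695,"tz":0.014,"twist":1.763},
    {"tx":-0.582,"ty":-0.695,"tz":0.014,"twist":1.763},
    {"tx":-0.582,"ty":-0.695,"tz":0.014,"twist":1.763},
    {"tx":-0.582,"ty":-0.695,"tz":0.014,"twist":1.763},
    {"tx":-0.582,"ty":-0.695,"tz":0.014,"twist":1.763},
    {"tx":-0.582,"ty":-0.695,"tz":0.014,"twist":1.763},
    {"tx":-0.582,"ty":-0.695,"tz":0.014,"twist":1.763},
    {"tx":-0.582,"ty":-0.695,"tz":0.014,"twist":1.763},
    {"tx":-0.582,"ty":-0.695,"tz":0.014,"twist":1.763},
    {"tx":-0.582,"ty":-0.695,"tz":0.014,"twist":1.763},
    {"tx":-0.582,"ty":-0.695,"tz":0.014,"twist":1.763},
    {"tx":-0.582,"ty":-0.695,"tz":0.014,"twist":1.763},
    {"tx":-0.582,"ty":-0.695,"tz":0.014,"twist":1.763},
  ],
  grip=0.5,
)

```text
clock: 1.6
tool_pos: [0.4691, -0.1105, 0.2024]
eef_rot: [0.839, 0.544, -0.001, 0.0]
wrist_force: [1.2, 1.2, -0.1]
grip_width: 0.496
```

```bash
python3 go.py .54 -.248 .15 -125
```

```text
t 1.6 tcp [ 0.4691 -0.1105  0.2024] phi -24.05 tilt 0.08 q [-2.540e-01  1.820e-01  1.785e+00 -1.000e-03  1.175e+00  1.660e-01] F [ 1.2  1.2 -0.1] Tq [-0.059  0.064 -0.008] mm 45.1
t [-0.0966  0.1208  0.0525] twist 1.7619
```

Emit:
send_rows(
  commands=[
    {"tx":-0.097,"ty":0.121,"tz":0.052,"twist":1.762},
    {"tx":-0.097,"ty":0.121,"tz":0.052,"twist":1.762},
    {"tx":-0.097,"ty":0.121,"tz":0.052,"twist":1.762},
    {"tx":-0.097,"ty":0.121,"tz":0.052,"twist":1.762},
    {"tx":-0.097,"ty":0.121,"tz":0.052,"twist":1.762},
    {"tx":-0.097,"ty":0.121,"tz":0.052,"twist":1.762},
    {"tx":-0.097,"ty":0.121,"tz":0.052,"twist":1.762},
    {"tx":-0.097,"ty":0.121,"tz":0.052,"twist":1.762},
    {"tx":-0.097,"ty":0.121,"tz":0.052,"twist":1.762},
    {"tx":-0.097,"ty":0.121,"tz":0.052,"twist":1.762},
    {"tx":-0.097,"ty":0.121,"tz":0.052,"twist":1.762},
    {"tx":-0.097,"ty":0.121,"tz":0.052,"twist":1.762},
    {"tx":-0.097,"ty":0.121,"tz":0.052,"twist":1.762},
    {"tx":-0.097,"ty":0.121,"tz":0.052,"twist":1.762},
    {"tx":-0.097,"ty":0.121,"tz":0.052,"twist":1.762},
    {"tx":-0.097,"ty":0.121,"tz":0.052,"twist":1.762},
  ],
)

```text
clock: 2.93
tool_pos: [0.5398, -0.2483, 0.1501]
eef_rot: [0.954, -0.3, -0.001, 0.001]
wrist_force: [0.0, -0.2, -0.6]
grip_width: 0.503
```

```bash
python3 go.py .54 -.248 .083 -125; python3 - <<'E'
from mont import *
s=cam("scene");t=cam("top")
mont([(t,(236,150,48,36)),(t,(355,130,65,50)),(s,(355,165,48,36)),(s,(245,235,104,78))],"m2.png")
E
```

```text
t 2.93 tcp [ 0.5398 -0.2483  0.1501] phi -124.87 tilt 0.1 q [-0.45   0.396  1.616 -0.002  1.131  1.73 ] F [ 0.  -0.2 -0.6] Tq [-0.004  0.162  0.053] mm 45.7
t [ 0.     -0.0005  0.0671] twist 0.0023
```

View pics/m2.png

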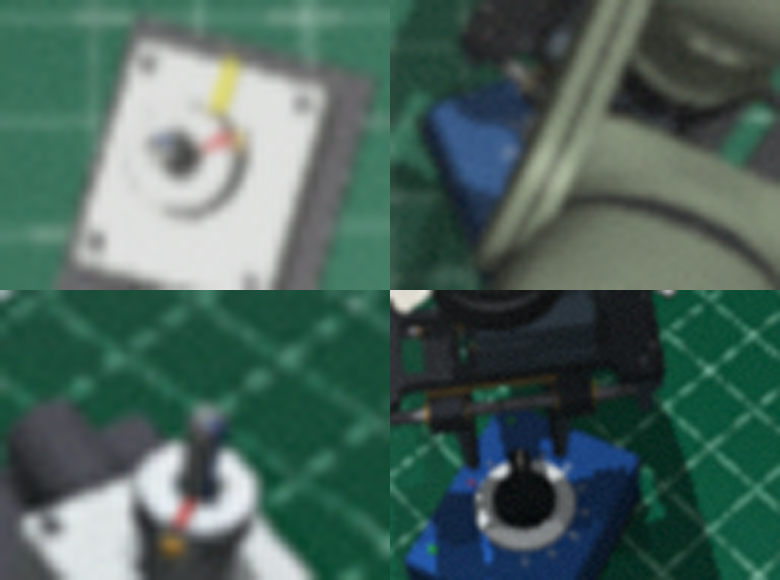

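The fingers straddle the knob bar at (520,480) in the scene crop. In the top crop the red stripe runs (200,153)→(238,138), and the blue side of the shaft faces left and slightly up, at (157,142). I'll lower and grip the knob.

Emit:
send_rows(
  commands=[
    {"tz":0.03},
    {"tz":0.055},
    {"tz":0.067},
    {"tz":0.067},
    {"tz":0.067},
  ],
)

```text
invalid input
```

Emit:
send_rows(
  commands=[
    {"tz":0},
    {"tz":0},
    {"tz":0},
    {"tz":0},
    {"tz":0},
    {"tz":0},
  ],
  grip=0,
  newtons=20,
)

```text
invalid input
```

```bash
python3 go.py; python3 - <<'E'
from h import *
import pickle
t=pickle.load(open("top.pkl","rb"))
f=lambda a:np.c_[236+np.array(a)[:,0]/8.125-.5,150+np.array(a)[:,1]/8.06-.5]
c=np.array([.492,.183])
for n,p,z in(("stripe",[(200,153),(238,138)],.092),("shaft top/tick",[(157,142),(182,157)],.126),("yellow",[(225,95)],.045)):
    q=atz(t,f(p),z)[:,:2]; print(n,q.round(4),np.degrees(np.arctan2(*(q-c).T[::-1])).round(1))
E
```

```text
t 3.03 tcp [ 0.5399 -0.2484  0.1503] phi -124.87 tilt 0.09 q [-0.45   0.395  1.616 -0.002  1.131  1.73 ] F [ 0.1 -0.4  0.2] Tq [-0.098  0.21   0.025] mm 45.7
stripe [[0.4957 0.1761]
 [0.5017 0.1605]] [-62.2 -66.7]
shaft top/tick [[0.495  0.1874]
 [0.4888 0.1774]] [  55.6 -119.6]
yellow [[0.5279 0.1735]] [-14.8]
```

All four keys are needed in every row.

Emit:
send_rows(
  commands=[
    {"tx":0,"ty":0,"tz":0.03,"twist":0},
    {"tx":0,"ty":0,"tz":0.055,"twist":0},
    {"tx":0,"ty":0,"tz":0.067,"twist":0},
    {"tx":0,"ty":0,"tz":0.067,"twist":0},
    {"tx":0,"ty":0,"tz":0.067,"twist":0},
  ],
)

```text
clock: 3.45
tool_pos: [0.5397, -0.2484, 0.0829]
eef_rot: [0.954, -0.299, -0.001, 0.001]
wrist_force: [0.0, -0.4, 0.8]
grip_width: 0.501
```

Emit:
send_rows(
  commands=[
    {"tx":0,"ty":0,"tz":0,"twist":0},
    {"tx":0,"ty":0,"tz":0,"twist":0},
    {"tx":0,"ty":0,"tz":0,"twist":0},
    {"tx":0,"ty":0,"tz":0,"twist":0},
    {"tx":0,"ty":0,"tz":0,"twist":0},
    {"tx":0,"ty":0,"tz":0,"twist":0},
  ],
  grip=0,
  newtons=20,
)

```text
clock: 3.95
tool_pos: [0.5414, -0.2467, 0.0837]
eef_rot: [0.954, -0.3, 0.0, -0.001]
wrist_force: [2.9, 6.9, 1.0]
grip_width: 0.153
```

```bash
python3 go.py
```

```text
t 3.95 tcp [ 0.5414 -0.2467  0.0837] phi -124.89 tilt 0.17 q [-0.449  0.457  1.7    0.004  0.983  1.729] F [2.9 6.9 1. ] Tq [ 1.036 -0.498 -0.036] mm 13.9
```

Gripped at 14 mm. Now I turn it anticlockwise, which is negative twist.

Emit:
send_rows(
  commands=[
    {"tx":0,"ty":0,"tz":0,"twist":-0.08},
    {"tx":0,"ty":0,"tz":0,"twist":-0.16},
    {"tx":0,"ty":0,"tz":0,"twist":-0.24},
    {"tx":0,"ty":0,"tz":0,"twist":-0.32},
    {"tx":0,"ty":0,"tz":0,"twist":-0.4},
    {"tx":0,"ty":0,"tz":0,"twist":-0.48},
    {"tx":0,"ty":0,"tz":0,"twist":-0.56},
    {"tx":0,"ty":0,"tz":0,"twist":-0.62},
    {"tx":0,"ty":0,"tz":0,"twist":-0.62},
  ],
)

```text
clock: 4.7
tool_pos: [0.5412, -0.2471, 0.0837]
eef_rot: [1.0, 0.006, 0.001, -0.001]
wrist_force: [-0.2, -1.6, -1.6]
grip_width: 0.154
```

```bash
python3 go.py
```

```text
t 4.7 tcp [ 0.5412 -0.2471  0.0837] phi -89.29 tilt 0.13 q [-0.449  0.457  1.7    0.003  0.983  1.108] F [-0.2 -1.6 -1.6] Tq [-0.4    0.207  0.011] mm 14.0
```

Emit:
send_rows(
  commands=[
    {"tx":0,"ty":0,"tz":0,"twist":-0.08},
    {"tx":0,"ty":0,"tz":0,"twist":-0.15},
    {"tx":0,"ty":0,"tz":0,"twist":-0.15},
  ],
)

```text
clock: 4.95
tool_pos: [0.5413, -0.2472, 0.0837]
eef_rot: [0.997, 0.081, 0.001, -0.001]
wrist_force: [-0.4, -1.1, -0.8]
grip_width: 0.152
```

```bash
python3 go.py
```

```text
t 4.95 tcp [ 0.5413 -0.2472  0.0837] phi -80.7 tilt 0.12 q [-0.449  0.457  1.7    0.002  0.983  0.959] F [-0.4 -1.1 -0.8] Tq [-0.281  0.176 -0.009] mm 13.8
```

Emit:
send_rows(
  commands=[
    {"tx":0,"ty":0,"tz":0,"twist":-0.08},
    {"tx":0,"ty":0,"tz":0,"twist":-0.15},
    {"tx":0,"ty":0,"tz":0,"twist":-0.15},
  ],
)

```text
clock: 5.2
tool_pos: [0.5413, -0.2473, 0.0837]
eef_rot: [0.988, 0.155, 0.001, -0.0]
wrist_force: [0.0, -1.5, -2.1]
grip_width: 0.156
```

```bash
python3 go.py
```

```text
t 5.2 tcp [ 0.5413 -0.2473  0.0837] phi -72.19 tilt 0.11 q [-0.449  0.457  1.7    0.002  0.983  0.81 ] F [ 0.  -1.5 -2.1] Tq [-0.332  0.132  0.022] mm 14.2
```

Emit:
send_rows(
  commands=[
    {"tx":0,"ty":0,"tz":0,"twist":-0.08},
    {"tx":0,"ty":0,"tz":0,"twist":-0.15},
    {"tx":0,"ty":0,"tz":0,"twist":-0.15},
  ],
)

```text
clock: 5.45
tool_pos: [0.5411, -0.2474, 0.0837]
eef_rot: [0.974, 0.226, 0.001, -0.0]
wrist_force: [-1.0, -1.6, -1.3]
grip_width: 0.18
```

```bash
python3 go.py
```

```text
t 5.45 tcp [ 0.5411 -0.2474  0.0837] phi -63.88 tilt 0.13 q [-0.449  0.457  1.7    0.002  0.983  0.664] F [-1.  -1.6 -1.3] Tq [-0.282  0.245 -0.796] mm 16.4
```

Emit:
send_rows(
  commands=[
    {"tx":0,"ty":0,"tz":0,"twist":-0.08},
    {"tx":0,"ty":0,"tz":0,"twist":-0.15},
    {"tx":0,"ty":0,"tz":0,"twist":-0.15},
  ],
)

```text
clock: 5.7
tool_pos: [0.5409, -0.2475, 0.0836]
eef_rot: [0.955, 0.296, 0.001, -0.001]
wrist_force: [-1.6, -1.5, -2.1]
grip_width: 0.223
```

```bash
python3 go.py
```

```text
t 5.7 tcp [ 0.5409 -0.2475  0.0836] phi -55.59 tilt 0.13 q [-0.45   0.457  1.701  0.003  0.983  0.519] F [-1.6 -1.5 -2.1] Tq [-0.416  0.295 -0.965] mm 20.3
```

Emit:
send_rows(
  commands=[
    {"tx":0,"ty":0,"tz":0,"twist":-0.08},
    {"tx":0,"ty":0,"tz":0,"twist":-0.15},
    {"tx":0,"ty":0,"tz":0,"twist":-0.15},
  ],
)

```text
clock: 5.95
tool_pos: [0.5399, -0.2482, 0.0835]
eef_rot: [0.931, 0.365, 0.0, -0.001]
wrist_force: [-2.9, -3.5, -0.8]
grip_width: 0.282
```

```bash
python3 go.py
```

```text
t 5.95 tcp [ 0.5399 -0.2482  0.0835] phi -47.16 tilt 0.06 q [-4.510e-01  4.570e-01  1.701e+00  1.000e-03  9.840e-01  3.720e-01] F [-2.9 -3.5 -0.8] Tq [-0.748  0.522 -0.447] mm 25.6
```

The stop is felt: torque 0.8 N m and the jaws being wedged open from φ≈-67°, where the bar is aligned with the box. I'll release, rise and look.

Emit:
send_rows(
  commands=[
    {"tx":0,"ty":0,"tz":0,"twist":0},
    {"tx":0,"ty":0,"tz":0,"twist":0},
    {"tx":0,"ty":0,"tz":0,"twist":0},
    {"tx":0,"ty":0,"tz":-0.04,"twist":0},
    {"tx":0,"ty":0,"tz":-0.08,"twist":0},
    {"tx":0,"ty":0,"tz":-0.12,"twist":0},
    {"tx":0,"ty":0,"tz":-0.12,"twist":0},
  ],
  grip=0.5,
)

```text
clock: 6.53
tool_pos: [0.5445, -0.2499, 0.2126]
eef_rot: [0.931, 0.365, 0.006, 0.006]
wrist_force: [1.2, 0.1, 0.1]
grip_width: 0.501
```

```bash
python3 go.py .4925 .1825 .17 55
```

```text
t 6.53 tcp [ 0.5445 -0.2499  0.2126] phi -47.21 tilt 0.94 q [-4.500e-01  3.500e-01  1.523e+00  1.000e-03  1.253e+00  3.730e-01] F [1.2 0.1 0.1] Tq [-0.08   0.047  0.008] mm 45.6
t [ 0.2553 -0.3532  0.0392] twist -1.7839
```

Emit:
send_rows(
  commands=[
    {"tx":0.255,"ty":-0.353,"tz":0.039,"twist":-1.784},
    {"tx":0.255,"ty":-0.353,"tz":0.039,"twist":-1.784},
    {"tx":0.255,"ty":-0.353,"tz":0.039,"twist":-1.784},
    {"tx":0.255,"ty":-0.353,"tz":0.039,"twist":-1.784},
    {"tx":0.255,"ty":-0.353,"tz":0.039,"twist":-1.784},
    {"tx":0.255,"ty":-0.353,"tz":0.039,"twist":-1.784},
    {"tx":0.255,"ty":-0.353,"tz":0.039,"twist":-1.784},
    {"tx":0.255,"ty":-0.353,"tz":0.039,"twist":-1.784},
    {"tx":0.255,"ty":-0.353,"tz":0.039,"twist":-1.784},
    {"tx":0.255,"ty":-0.353,"tz":0.039,"twist":-1.784},
    {"tx":0.255,"ty":-0.353,"tz":0.039,"twist":-1.784},
    {"tx":0.255,"ty":-0.353,"tz":0.039,"twist":-1.784},
    {"tx":0.255,"ty":-0.353,"tz":0.039,"twist":-1.784},
    {"tx":0.255,"ty":-0.353,"tz":0.039,"twist":-1.784},
    {"tx":0.255,"ty":-0.353,"tz":0.039,"twist":-1.784},
    {"tx":0.255,"ty":-0.353,"tz":0.039,"twist":-1.784},
    {"tx":0.255,"ty":-0.353,"tz":0.039,"twist":-1.784},
  ],
)

```text
clock: 7.95
tool_pos: [0.4924, 0.1825, 0.1703]
eef_rot: [0.301, 0.954, -0.0, 0.008]
wrist_force: [-1.3, 0.8, 0.0]
grip_width: 0.499
```

```bash
python3 go.py .4925 .1825 .097 55; python3 - <<'E'
from mont import *
s=cam("scene");t=cam("top")
mont([(t,(240,145,64,48)),(t,(355,130,65,50)),(s,(345,160,78,58)),(s,(245,262,78,58))],"m3.png")
v,u=np.mgrid[0:400,0:640]
for n,d in(("top",t),("scene",s)):
    P=pts(d,np.c_[u.ravel(),v.ravel()]); p=P[(np.hypot(P[:,0]-.54,P[:,1]+.248)<.04)&(P[:,2]>.095)&(P[:,2]<.12)]
    print(n,cv2.minAreaRect(p[:,:2].astype(np.float32)*1000),len(p))
E
```

```text
t 7.95 tcp [0.4924 0.1825 0.1703] phi 54.93 tilt 0.95 q [ 0.34   0.268  1.755 -0.012  1.105 -0.614] F [-1.3  0.8  0. ] Tq [0.008 0.027 0.014] mm 45.4
t [ 0.0011 -0.0003  0.0733] twist -0.0012
top ((539.5137939453125, -247.46522521972656), (41.65157699584961, 13.975645065307617), 24.041015625) 61
scene ((542.0892944335938, -249.05203247070312), (41.692020416259766, 14.659700393676758), 22.063261032104492) 120
```

View pics/m3.png

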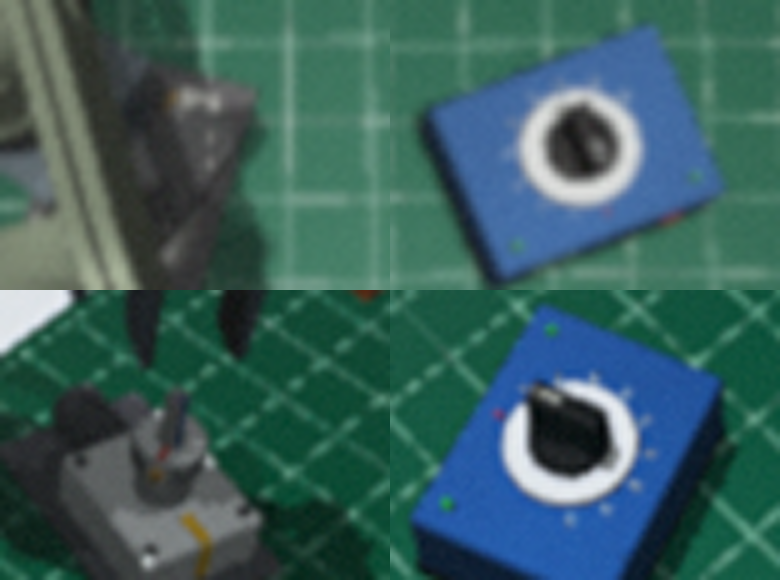

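Knob: the bar now lies at 22–24°, so it turned about 1 rad and rests at the stop. The scene crop shows a blue band down the shaft's right side at about (180,425), so I'll refine the flat's angle by fitting it to the first pictures.

```bash
python3 - <<'E'
from h import *
import pickle
for n in("top","scene"):
    d=pickle.load(open(n+".pkl","rb")); im=d["image"].astype(int); B=im[:,:,2]-im[:,:,0]
    c=(.4915,.1835) if n=="top" else (.4925,.182)
    p=proj(d,[[*c,.126],[*c,.092]]); print(n,"axis",p.round(1).tolist())
    u,v=p[0].astype(int)
    print("cols",u-5,"rows",v-5); print(B[v-5:v+(16 if n=="scene" else 7),u-5:u+7])
    for a in(0,20,30,40,50,60,75):
        a_=np.radians(a); q=proj(d,[[c[0]+.006*np.cos(a_),c[1]+.006*np.sin(a_),.126]]);print(a,q.round(1).tolist(),end=" ")
    print()
E
```

```text
top axis [[256.0, 168.2], [257.9, 169.8]]
cols 251 rows 163
[[ -1   0   0  -1   0   0  -1  -1   0  -6 -27 -65]
 [  0  -1   0   2   0   0   0   1   0  -4 -14 -27]
 [  0   0  -1   0   2   2   0  -1   0   0  -4  -9]
 [  0   0   1   2   8  11   3  -2   0  -3  -7 -27]
 [  0   0   0   2  15  22   8  -1  -1 -10 -31 -52]
 [  0   0  -1  -1   4  11   3  -1  -3 -16 -36 -38]
 [ -2   0   0   0  -3  -1  -1  -3  -2  -7 -13  -8]
 [ -1   0   0  -1  -2  -2  -2   0  -3  -1  -3   0]
 [ -1  -1   0  -1  -3  -2  -1  -1  -2   0   0   1]
 [  0  -1   0   1  -1   0   1  -1  -1   0   0   2]
 [  0  -2   0   0  -1   0   0   1   0   0   1  -2]
 [  0   0   0  -2   0   1   0  -1   0   0   0  -1]]
0 [[256.0, 166.3]] 20 [[255.4, 166.5]] 30 [[255.1, 166.6]] 40 [[254.8, 166.8]] 50 [[254.6, 167.0]] 60 [[254.4, 167.3]] 75 [[254.2, 167.7]] 
scene axis [[379.7, 180.6], [378.2, 188.4]]
cols 374 rows 175
[[ 29  30  30  31  30  33  29  32  29  32  31  31]
 [ 34  36  32  29  32  28  31  31  31  32  27  30]
 [ 32  35  34  33  32  33  31  31  32  28  29  30]
 [ 29  32  31  32  34  26  24  28  32  33  31  27]
 [ 30  31  34  32  31
[... 285 characters left out ...]
 [  6   7   6   5   5   4   7  15  14  15  22  31]
 [ 10   8   8   5   2   3  10  21  11  12  16  22]
 [ 10  10   7   6   4   2  11  18  11   9  10  14]
 [ 11  11   9   6   5   6  16  15   8   6   7   6]
 [ 10  11  10   6   2   7  18  11   7   7   6   6]
 [ 10  11  12  -6 -15  -1  14  10  10  10   9   9]
 [ 12  11   4 -37 -52 -11  13  12  11  11  10   8]
 [ 11  10 -15 -68 -52   0  13  14  10  10   8  10]
 [ 10   3 -34 -74 -27   8  13  11  13  12   7   5]
 [  7  -2 -25 -33  -4   9  11  10   9   8   7   5]
 [ -6 -32 -35 -14   4   9   9   6   8   1   3   7]]
0 [[381.3, 181.7]] 20 [[381.6, 181.3]] 30 [[381.7, 181.1]] 40 [[381.8, 180.8]] 50 [[381.7, 180.6]] 60 [[381.7, 180.3]] 75 [[381.4, 179.9]]
```

The tick and the blue band both put the flat at about 20° in world (shaft ≈0.6 rad), not 55°. I'll pinch with the jaw axis at 20°; the opening tells me the alignment (12.5 mm means square).

Emit:
send_rows(
  commands=[
    {"tx":0.001,"ty":0,"tz":0,"twist":0.12},
    {"tx":0.001,"ty":0,"tz":0,"twist":0.24},
    {"tx":0.001,"ty":0,"tz":0,"twist":0.36},
    {"tx":0.001,"ty":0,"tz":0,"twist":0.48},
    {"tx":0.001,"ty":0,"tz":0,"twist":0.6},
    {"tx":0.001,"ty":0,"tz":0.03,"twist":0.61},
    {"tx":0.001,"ty":0,"tz":0.055,"twist":0.61},
    {"tx":0.001,"ty":0,"tz":0.073,"twist":0.61},
    {"tx":0.001,"ty":0,"tz":0.073,"twist":0.61},
    {"tx":0.001,"ty":0,"tz":0.073,"twist":0.61},
  ],
)

```text
clock: 8.88
tool_pos: [0.4925, 0.1823, 0.0969]
eef_rot: [0.574, 0.819, 0.001, 0.007]
wrist_force: [-0.6, 0.7, 0.9]
grip_width: 0.502
```

Emit:
send_rows(
  commands=[
    {"tx":0,"ty":0,"tz":0,"twist":0},
    {"tx":0,"ty":0,"tz":0,"twist":0},
    {"tx":0,"ty":0,"tz":0,"twist":0},
    {"tx":0,"ty":0,"tz":0,"twist":0},
    {"tx":0,"ty":0,"tz":0,"twist":0},
    {"tx":0,"ty":0,"tz":0,"twist":0},
  ],
  grip=0,
  newtons=25,
)

```text
clock: 9.38
tool_pos: [0.4938, 0.1828, 0.0976]
eef_rot: [0.574, 0.819, 0.003, 0.009]
wrist_force: [2.7, 0.1, 0.4]
grip_width: 0.13
```

```bash
python3 go.py .4925 .1825 .097 -15.7
```

```text
t 9.38 tcp [0.4938 0.1828 0.0976] phi 19.94 tilt 1.04 q [ 3.390e-01  3.420e-01  1.855e+00 -1.300e-02  9.300e-01 -1.000e-03] F [2.7 0.1 0.4] Tq [ 0.056 -0.309 -0.099] mm 11.8
t [ 0.0001 -0.0014  0.0005] twist 0.6221
```

Opening is about 12 mm, so the pads sit square on the flat at φ≈20°. I turn clockwise 0.62 rad to reach -15.7°, swinging about the axis.

Emit:
send_rows(
  commands=[
    {"tx":0,"ty":0,"tz":0,"twist":0.08},
    {"tx":0,"ty":0,"tz":0,"twist":0.16},
    {"tx":0,"ty":0,"tz":0,"twist":0.24},
    {"tx":0.0005,"ty":0,"tz":0,"twist":0.32},
    {"tx":0.0005,"ty":0,"tz":0,"twist":0.4},
    {"tx":0.001,"ty":0,"tz":0,"twist":0.48},
    {"tx":0.001,"ty":0,"tz":0,"twist":0.56},
    {"tx":0.001,"ty":0,"tz":0,"twist":0.625},
    {"tx":0.001,"ty":0,"tz":0,"twist":0.625},
    {"tx":0.001,"ty":0,"tz":0,"twist":0.625},
    {"tx":0.001,"ty":0,"tz":0,"twist":0.625},
    {"tx":0.001,"ty":0,"tz":0,"twist":0.625},
  ],
)

```text
clock: 10.38
tool_pos: [0.4933, 0.1838, 0.0976]
eef_rot: [0.798, 0.603, 0.005, 0.007]
wrist_force: [0.3, 1.2, 0.8]
grip_width: 0.133
```

```bash
python3 go.py; python3 - <<'E'
from mont import *
s=cam("scene");t=cam("top")
mont([(t,(240,145,64,48)),(s,(350,160,60,45))],"m4.png")
E
```

```text
t 10.38 tcp [0.4933 0.1838 0.0976] phi -15.83 tilt 1.01 q [ 0.341  0.342  1.855 -0.013  0.931  0.625] F [0.3 1.2 0.8] Tq [-0.007  0.434  0.029] mm 12.1
```

View pics/m4.png

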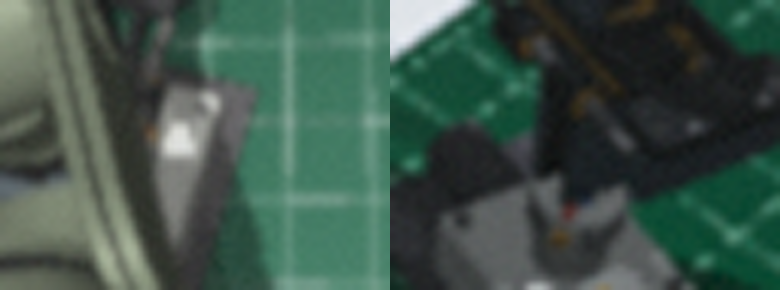

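The pinch holds at 12.1 mm and φ=-15.8°, with the brass screw at (562,238) in the scene crop. I'll release, rise and look.

Emit:
send_rows(
  commands=[
    {"tx":0,"ty":0,"tz":0,"twist":0},
    {"tx":0,"ty":0,"tz":0,"twist":0},
    {"tx":0,"ty":0,"tz":0,"twist":0},
    {"tx":0,"ty":0,"tz":0,"twist":0},
    {"tx":0,"ty":0,"tz":-0.04,"twist":0},
    {"tx":0,"ty":0,"tz":-0.08,"twist":0},
    {"tx":0,"ty":0,"tz":-0.11,"twist":0},
    {"tx":0,"ty":0,"tz":-0.11,"twist":0},
    {"tx":0,"ty":0,"tz":-0.11,"twist":0},
  ],
  grip=0.75,
)

```text
clock: 11.23
tool_pos: [0.4924, 0.1847, 0.2095]
eef_rot: [0.798, 0.603, 0.008, 0.008]
wrist_force: [-0.0, -0.5, -0.3]
grip_width: 0.738
```

```bash
python3 go.py .4925 .183 .15 24; python3 - <<'E'
from mont import *
import pickle
s=cam("scene"); pickle.dump(s,open("scene2.pkl","wb"))
mont([(s,(356,168,48,36)),(pickle.load(open("scene.pkl","rb")),(356,168,48,36))],"m5.png")
im=s["image"].astype(int); B=im[:,:,2]-im[:,:,0]
print(B[175:196,374:386])
E
```

```text
t 11.23 tcp [0.4924 0.1847 0.2095] phi -15.84 tilt 1.24 q [ 0.344  0.236  1.696 -0.011  1.191  0.624] F [-0.  -0.5 -0.3] Tq [-0.101  0.082 -0.039] mm 67.1
t [-0.0017 -0.0007  0.0595] twist -0.6954
[[ 32  34  34  35  34  35  34  36  33  36  32  31]
 [ 38  38  36  36  34  38  35  34  37  36  35  32]
 [ 35  40  37  37  35  37  33  36  36  33  31  32]
 [ 36  37  36  40  38  35  31  34  35  39  35  35]
 [ 36  37  35  37  36  24  21  25  33  36  34  37]
 [ 33  38  37  33  24  10   8  13  18  25  35  39]
 [ 30  35  37  30  13   3   9  17  13  19  31  37]
 [ 19  32  37  26  10   2  11  30  27  27  34  36]
 [  9  19  25  20   6   6  22  38  33  34  37  41]
 [  6   9   9   8   4  10  30  41  32  31  36  41]
 [  6   7   6   3   3  14  35  40  22  18  29  38]
 [  4   5   3   3   3  19  37  38  13   9  17  30]
 [  2   4   4   1   6  21  40  31  11   4   7  16]
 [  4   3   1   3   8  28  43  26   8   5   6   9]
 [  8   5   4   3  10  33  43  20   5   4   3   7]
 [  6   7   5   0   8  31  36  13   4   4   4   6]
 [  8   9   5 -16 -10  20  24  11   4   5   4   6]
 [  7   3 -15 -43 -27   3  12   7   4   6   4   4]
 [  9   3 -33 -59 -31   2   9   5   6   4   4   6]
 [  4  -2 -23 -30  -8   4   7   5   3   5   5   3]
 [ -6 -29 -29 -12   3   8   5   4   5   5   4   5]]
```

View pics/m5.png

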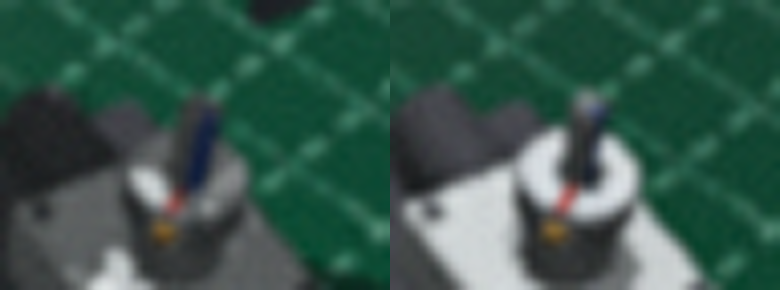

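The flat now shows broad on the camera side, and the stripe (175,203) and screw (163,230) are unchanged. I'll fit the screw angle.

```bash
python3 - <<'E'
from h import *
import pickle
d=pickle.load(open("scene2.pkl","rb")); im=d["image"].astype(float); r,g,b=im.transpose(2,0,1)
W=np.zeros((400,640));W[186:200,370:384]=1
red=np.clip(r-g-25,0,None)*W*(g-b<20); br=np.clip(g-b-8,0,None)*W*(r-g>0)
v,u=np.mgrid[0:400,0:640]
for n,w in(("red",red),("brass",br)): print(n,w.sum(),(u*w).sum()/w.sum(),(v*w).sum()/w.sum())
uv=[356+175/8.125-.5,168+203/8.06-.5],[356+163/8.125-.5,168+230/8.06-.5]; print("by eye",uv)
dr=im.copy()
for c in((.4925,.182),(.494,.1835)):
  for a in range(-90,-44,5):
    t=np.radians(a); k=np.array([np.cos(t),np.sin(t)])
    print(c,a,proj(d,[[*(c+.0155*k),.092],[*(c+.0255*k),.082]]).round(1).tolist())
E
python3 go.py .4935 .1832 .15 24
```

```text
red 66.0 376.93939393939394 192.86363636363637
brass 156.0 375.75 196.23076923076923
by eye ([377.03846153846155, 192.6861042183623], [375.5615384615385, 196.03598014888337])
(0.4925, 0.182) -90 [[374.8, 191.0], [372.2, 194.9]]
(0.4925, 0.182) -85 [[375.2, 191.3], [372.8, 195.3]]
(0.4925, 0.182) -80 [[375.5, 191.5], [373.4, 195.7]]
(0.4925, 0.182) -75 [[375.9, 191.7], [374.1, 196.0]]
(0.4925, 0.182) -70 [[376.4, 191.8], [374.7, 196.3]]
(0.4925, 0.182) -65 [[376.8, 192.0], [375.4, 196.5]]
(0.4925, 0.182) -60 [[377.2, 192.1], [376.2, 196.7]]
(0.4925, 0.182) -55 [[377.7, 192.2], [376.9, 196.9]]
(0.4925, 0.182) -50 [[378.1, 192.2], [377.7, 196.9]]
(0.4925, 0.182) -45 [[378.6, 192.3], [378.4, 197.0]]
(0.494, 0.1835) -90 [[375.5, 191.0], [372.9, 195.0]]
(0.494, 0.1835) -85 [[375.9, 191.3], [373.5, 195.4]]
(0.494, 0.1835) -80 [[376.3, 191.5], [374.1, 195.7]]
(0.494, 0.1835) -75 [[376.7, 191.7], [374.8, 196.0]]
(0.494, 0.1835) -70 [[377.1, 191.8], [375.4, 196.3]]
(0.494, 0.1835) -65 [[377.5, 192.0], [376.2, 196.5]]
(0.494, 0.1835) -60 [[377.9, 192.1], [376.9, 196.7]]
(0.494, 0.1835) -55 [[378.4, 192.2], [377.6, 196.9]]
(0.494, 0.1835) -50 [[378.9, 192.2], [378.4, 197.0]]
(0.494, 0.1835) -45 [[379.3, 192.3], [379.1, 197.0]]
t 11.28 tcp [0.4913 0.1842 0.2077] phi -15.84 tilt 1.04 q [ 0.344  0.237  1.698 -0.011  1.191  0.624] F [-0.6 -1.   0.3] Tq [-0.139  0.064 -0.006] mm 68.3
t [-0.0004  0.0014  0.0577] twist -0.6954
```

The screw is at about -65°. I'll grip the pulley with the jaws at 25°, across the screw.

```bash
python3 go.py .494 .183 .064 25
```

```text
t 11.28 tcp [0.4913 0.1842 0.2077] phi -15.84 tilt 1.04 q [ 0.344  0.237  1.698 -0.011  1.191  0.624] F [-0.6 -1.   0.3] Tq [-0.139  0.064 -0.006] mm 68.3
t [-0.0005  0.0004  0.1437] twist -0.7128
```

Emit:
send_rows(
  commands=[
    {"tx":0,"ty":0,"tz":0.01,"twist":-0.12},
    {"tx":0,"ty":0,"tz":0.02,"twist":-0.24},
    {"tx":0,"ty":0,"tz":0.03,"twist":-0.36},
    {"tx":0,"ty":0,"tz":0.04,"twist":-0.48},
    {"tx":0,"ty":0,"tz":0.05,"twist":-0.6},
    {"tx":0,"ty":0,"tz":0.06,"twist":-0.712},
    {"tx":0,"ty":0,"tz":0.08,"twist":-0.712},
    {"tx":0,"ty":0,"tz":0.1,"twist":-0.712},
    {"tx":0,"ty":0,"tz":0.12,"twist":-0.712},
    {"tx":0,"ty":0,"tz":0.135,"twist":-0.712},
    {"tx":0,"ty":0,"tz":0.144,"twist":-0.712},
    {"tx":0,"ty":0,"tz":0.144,"twist":-0.712},
    {"tx":0,"ty":0,"tz":0.144,"twist":-0.712},
  ],
)

```text
clock: 12.37
tool_pos: [0.4932, 0.1833, 0.0628]
eef_rot: [0.538, 0.843, 0.002, 0.008]
wrist_force: [0.3, 1.0, 1.0]
grip_width: 0.747
```

```bash
python3 go.py .494 .183 .064 25
```

```text
t 12.37 tcp [0.4932 0.1833 0.0628] phi 24.96 tilt 0.94 q [ 0.341  0.384  1.896 -0.014  0.849 -0.086] F [0.3 1.  1. ] Tq [-0.101  0.054 -0.006] mm 68.0
t [-0.0007  0.0006 -0.0012] twist -0.0007
```

Emit:
send_rows(
  commands=[
    {"tx":0,"ty":0,"tz":0,"twist":0},
    {"tx":0,"ty":0,"tz":0,"twist":0},
    {"tx":0,"ty":0,"tz":0,"twist":0},
    {"tx":0,"ty":0,"tz":0,"twist":0},
    {"tx":0,"ty":0,"tz":0,"twist":0},
    {"tx":0,"ty":0,"tz":0,"twist":0},
  ],
  grip=0,
  newtons=15,
)

```text
clock: 12.87
tool_pos: [0.4942, 0.1837, 0.0636]
eef_rot: [0.538, 0.843, 0.003, 0.009]
wrist_force: [1.3, 1.3, 3.1]
grip_width: 0.478
```

```bash
python3 go.py .494 .183 .064 74
```

```text
t 12.87 tcp [0.4942 0.1837 0.0636] phi 24.96 tilt 1.06 q [ 0.341  0.383  1.894 -0.014  0.849 -0.086] F [1.3 1.3 3.1] Tq [ 0.034 -0.222  0.006] mm 43.5
t [-0.0006 -0.0005 -0.0004] twist -0.856
```

Gripped at 43.5 mm. I turn anticlockwise 0.86 rad, then check.

Emit:
send_rows(
  commands=[
    {"tx":0,"ty":0,"tz":-0.001,"twist":-0.08},
    {"tx":0,"ty":0,"tz":-0.002,"twist":-0.16},
    {"tx":0,"ty":0,"tz":-0.002,"twist":-0.24},
    {"tx":0,"ty":0,"tz":-0.002,"twist":-0.32},
    {"tx":0,"ty":0,"tz":-0.002,"twist":-0.4},
    {"tx":0,"ty":0,"tz":-0.002,"twist":-0.48},
    {"tx":0,"ty":0,"tz":-0.002,"twist":-0.56},
    {"tx":0,"ty":0,"tz":-0.002,"twist":-0.64},
    {"tx":0,"ty":0,"tz":-0.002,"twist":-0.72},
    {"tx":0,"ty":0,"tz":-0.002,"twist":-0.8},
    {"tx":0,"ty":0,"tz":-0.002,"twist":-0.86},
    {"tx":0,"ty":0,"tz":-0.002,"twist":-0.86},
    {"tx":0,"ty":0,"tz":-0.002,"twist":-0.86},
  ],
)

```text
clock: 13.95
tool_pos: [0.4942, 0.1838, 0.0656]
eef_rot: [0.138, 0.99, -0.001, 0.009]
wrist_force: [0.9, 0.5, -1.0]
grip_width: 0.484
```

```bash
python3 go.py; python3 - <<'E'
from mont import *
import pickle
s=cam("scene"); pickle.dump(s,open("scene3.pkl","wb"));t=cam("top")
mont([(s,(356,168,48,36)),(t,(240,145,64,48))],"m6.png")
E
```

```text
t 13.95 tcp [0.4942 0.1838 0.0656] phi 74.13 tilt 1.07 q [ 0.341  0.381  1.892 -0.013  0.853 -0.944] F [ 0.9  0.5 -1. ] Tq [ 0.171 -0.116 -0.054] mm 44.0
```

View pics/m6.png

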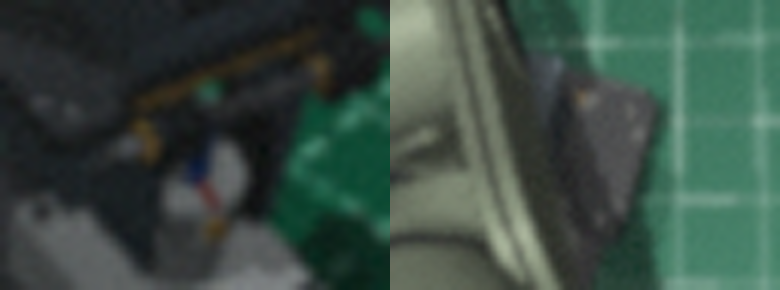

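The stripe now runs along (203,180)→(217,205) directly below the blue flat, with the screw at (215,228). I'll check the angle numerically and see how far to lift.

```bash
python3 - <<'E'
from h import *
import pickle
d=pickle.load(open("scene3.pkl","rb"))
print("seen",[356+210/8.125-.5,168+193/8.06-.5],[356+215/8.125-.5,168+228/8.06-.5])
for c in((.4935,.1825),(.4945,.1835)):
  for a in range(-30,11,5):
    t=np.radians(a); k=np.array([np.cos(t),np.sin(t)])
    print(c,a,proj(d,[[*(c+.0155*k),.094],[*(c+.0255*k),.084]]).round(1).tolist())
E
python3 go.py .4942 .1838 .0976 74
```

```text
seen [381.34615384615387, 191.4454094292804] [381.96153846153845, 195.787841191067]
(0.4935, 0.1825) -30 [[380.4, 191.8], [381.1, 196.5]]
(0.4935, 0.1825) -25 [[380.8, 191.7], [381.8, 196.3]]
(0.4935, 0.1825) -20 [[381.2, 191.6], [382.4, 196.1]]
(0.4935, 0.1825) -15 [[381.6, 191.4], [383.1, 195.9]]
(0.4935, 0.1825) -10 [[382.0, 191.3], [383.7, 195.6]]
(0.4935, 0.1825) -5 [[382.3, 191.1], [384.2, 195.3]]
(0.4935, 0.1825) 0 [[382.6, 190.9], [384.7, 194.9]]
(0.4935, 0.1825) 5 [[382.9, 190.6], [385.2, 194.5]]
(0.4935, 0.1825) 10 [[383.1, 190.4], [385.6, 194.1]]
(0.4945, 0.1835) -30 [[380.9, 191.8], [381.5, 196.5]]
(0.4945, 0.1835) -25 [[381.3, 191.7], [382.2, 196.3]]
(0.4945, 0.1835) -20 [[381.7, 191.6], [382.9, 196.1]]
(0.4945, 0.1835) -15 [[382.1, 191.5], [383.5, 195.9]]
(0.4945, 0.1835) -10 [[382.4, 191.3], [384.1, 195.6]]
(0.4945, 0.1835) -5 [[382.8, 191.1], [384.7, 195.3]]
(0.4945, 0.1835) 0 [[383.1, 190.9], [385.2, 194.9]]
(0.4945, 0.1835) 5 [[383.4, 190.6], [385.6, 194.5]]
(0.4945, 0.1835) 10 [[383.6, 190.4], [386.0, 194.1]]
t 14.05 tcp [0.4942 0.1838 0.0656] phi 74.16 tilt 1.06 q [ 0.341  0.381  1.892 -0.013  0.853 -0.945] F [ 0.2  0.9 -0.8] Tq [ 0.157 -0.158  0.026] mm 43.6
t [-0.0006  0.     -0.032 ] twist 0.0027
```

The screw reads about -22°, so I add 5° while lifting 32 mm.

Emit:
send_rows(
  commands=[
    {"tx":0,"ty":0,"tz":-0.002,"twist":-0.04},
    {"tx":0,"ty":0,"tz":-0.005,"twist":-0.09},
    {"tx":0,"ty":0,"tz":-0.008,"twist":-0.09},
    {"tx":0,"ty":0,"tz":-0.012,"twist":-0.09},
    {"tx":0,"ty":0,"tz":-0.016,"twist":-0.09},
    {"tx":-0.0005,"ty":0,"tz":-0.02,"twist":-0.09},
    {"tx":-0.0005,"ty":0,"tz":-0.024,"twist":-0.09},
    {"tx":-0.0005,"ty":0,"tz":-0.028,"twist":-0.09},
    {"tx":-0.0005,"ty":0,"tz":-0.03,"twist":-0.09},
    {"tx":-0.0005,"ty":0,"tz":-0.032,"twist":-0.09},
    {"tx":-0.0005,"ty":0,"tz":-0.032,"twist":-0.09},
    {"tx":-0.0005,"ty":0,"tz":-0.032,"twist":-0.09},
    {"tx":-0.0005,"ty":0,"tz":-0.032,"twist":-0.09},
  ],
)

```text
clock: 15.13
tool_pos: [0.4942, 0.1838, 0.0976]
eef_rot: [0.093, 0.996, -0.001, 0.009]
wrist_force: [0.4, 0.3, -0.9]
grip_width: 0.482
```

```bash
python3 go.py; python3 - <<'E'
from mont import *
import pickle
s=cam("scene"); pickle.dump(s,open("scene4.pkl","wb"))
mont([(s,(356,160,48,36)),(s,(340,150,80,60))],"m7.png")
v,u=np.mgrid[165:205,365:395]; uv=np.c_[u.ravel(),v.ravel()]; P=pts(s,uv)
m=(np.hypot(P[:,0]-.494,P[:,1]-.183)<.019)&(P[:,2]>.11)
p=P[m];print(m.sum(),np.median(p,0).round(4),np.percentile(p[:,2],[10,50,90]).round(4))
k,*_=np.linalg.lstsq(np.c_[p[:,:2]-p[:,:2].mean(0),np.ones(len(p))],p[:,2],rcond=None);print("slope",k.round(3))
print("proj",[(a,proj(s,[[.494+.0155*np.cos(np.radians(a)),.183+.0155*np.sin(np.radians(a)),.126],[.494+.0255*np.cos(np.radians(a)),.183+.0255*np.sin(np.radians(a)),.116]]).round(1).tolist()) for a in(-30,-16,-5)],proj(s,[[.494,.183,.126]]))
E
```

```text
t 15.13 tcp [0.4942 0.1838 0.0976] phi 79.31 tilt 1.07 q [ 0.341  0.342  1.854 -0.013  0.93  -1.036] F [ 0.4  0.3 -0.9] Tq [ 0.183 -0.103 -0.06 ] mm 43.9
49 [0.5026 0.1827 0.1252] [0.1227 0.1252 0.1272]
slope [0.018 0.031 0.125]
proj [(-30, [[382.1, 184.5], [382.8, 189.3]]), (-16, [[383.3, 184.2], [384.7, 188.8]]), (-5, [[384.1, 183.8], [386.0, 188.1]])] [[380.33211753 180.74086845]]
```

View pics/m7.png

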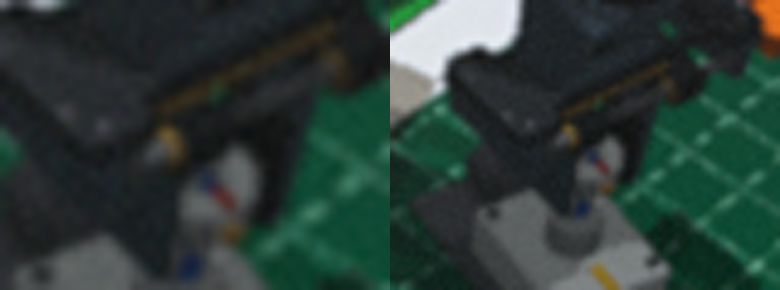

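The blue tick (208,178), red stripe (225,197) and screw (232,233) are in line towards the yellow mark. The pulley top measures 125 mm, level to about 2°. I hand in.

```bash
python3 -c "
from workcell import env
print(env.job_done())"; python3 go.py
```

```text
the job is handed in; nothing more can be done
None
the job is handed in; nothing more can be done
```

I did the steps in the order asked and handed the job in at about 15 s of the 51 s, with the gripper still holding the pulley. No verdict was reported.

- **Speed knob:** I turned it anticlockwise about 1 rad, until the torque jumped to 0.8 N m and the jaws were wedged open. A picture afterwards showed the bar square with the controller box, at 22–24°.
- **Shaft:** I pinched it square across the flat, with the jaws reading 11.8–12.1 mm against a true 12.5 mm. I turned it to -15.8°, where the yellow mark measures about -15.7°.
- **Pulley:** I gripped it at 15 N, turned the set screw to face the mark, and raised it 34 mm. The last pictures put its top at 125 mm against the shaft's 126 mm, tilted about 1–2°. The screw sits at about -16 to -19°, in line with the blue tick.

**Disagreements:**
- My first reading of the flat's angle was 55°. A refit to the pictures gave about 20°, and the jaw opening confirmed it.
- After the pulley turn the screw read about 6° short, so I added 5° during the lift.
- The two cameras and the gripper disagree by 2–3 mm on the shaft's position.

I kept clear of the bystanders but did not measure them again at the end.

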